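Close the open sample tins with the lids of their size

ROBOT

A 6-joint arm with a two-finger parallel gripper is mounted at the origin on the work surface. World frame = base frame: x ahead of the robot, y to its left, z up, the work surface at z = 0. Lengths are in m, angles in degrees, forces in N, time in s.
With the tool pointing down it reaches from about 0.375 to 0.925 m from the base axis. Payload 5.7 kg.
Tool frame: the origin (TCP) lies on the mounting face of the last link; the fingertips stand 173 mm ahead of it and the grasp point (between the pads) lies 155 mm ahead of it; z points along the fingers, y is the direction in which the jaws open and shut (so a half turn about z gives the same grasp; the last joint's range is limited). The gripper opens to 85 mm and grips with 20 to 120 N. Pads are 22 mm wide; open, the fingers measure 114 mm over their backs; the gripper's body (76 mm by 85 mm) begins 54 mm behind the grasp point. The pads swing forward as they close: fully open they stand 13 mm farther back than shut.
Start: joints at [-83.027, 20.558, 86.54, -0, 72.909, -6.595], TCP at [0.141, -0.583, 0.405] pointing down, gripper open.
Joint ranges: [-170.27, 170.27], [-57.76, 135], [12.27, 136.19], [-55.21, 235.2], [11.17, 155.16], [-170.74, 170.74]. Speed limits (degrees/s): [136.94, 136.94, 180, 180, 180, 180].

INTERFACE

Orientations are given as a 3x3 rotation matrix whose columns are the frame's x, y, z axes.
In Python, from station import telemetry, cams, workorder gives the robot as it stands.
- The arm moves only by the tool jog_arm, never from a script. Its argument "series" is text: rows parted by semicolons, each of 7 numbers parted by spaces: the finger opening in mm, from 0 to 85.4, then the shift along the tool's x, y, z in mm, then the turn, a rotation vector about the tool's x, y, z in degrees. In form: fingers dx dy dz rx ry rz; .... A call has 1 to 8 rows; each row is the pose to reach, as a shift and turn from the pose commanded when the call began, along the tool's axes at that moment; what a row does not reach only later rows make up. A row lasts 1/12 s, in which the tool goes at most 41.7 mm and 7.16 degrees, less where a joint would pass 70% of its speed; a pose out of reach is approached as far as the arm can. A call with a gripper value outside its range is refused whole. The fingers move at their own pace and stop on an object; the grip force is fixed at half the most. Time passes only in rows, so rows that repeat a pose let the fingers close. It gives the time, the measured TCP pose, the force and the opening at its end, in the units of the state.
- telemetry.sense(): the state, without advancing time (a new reading comes with each control period).
- cams.camera(name): name is "scene" or "top" or "wrist"; returns (picture, depth): 384x512x3 uint8, blue, green, red; 384x512 float32, m along the optical axis (not along the pixel's ray), 0 where there is no reading.
- cams.camera_params(name): a dict with "fx", "fy", "cx", "cy" (pixels), "R" (3x3) and "t" (3): a world point X has camera coordinates R X + t. Camera axes: x right, y down, z forward; pixel columns grow to the right and rows downward; lengths in m; the calibration is good to about 2 mm. A picture is of the moment at which its call begins: read the wrist's pose just before it. camera_params takes no time and is no camera call; for the wrist camera it gives the pose at the moment of the call.
- workorder.job_done(): hands the job in, once; it reports no verdict.
The state is a dict: "time_s": time; "joint_pos": joint angles; "joint_vel": joint speeds; "joint_torque": joint torques, N m; "tool_pos": TCP position; "tcp_rot": TCP orientation; "ft_force": force on the tool from outside, world axes, zero at the start; "torque": the same for the moment, N m; "width": finger opening in m.
Only numpy, scipy, OpenCV 4.12 (cv2) and the standard library are available. Lean on these libraries where they do the work, as an engineer would, in place of code of your own. Each camera call takes 0.05 s, during which the arm holds its last target.

TASK

Three open sample tins of three sizes stand about the paint-mixing bench. Close each with the white plug lid of its own size, fully home so that the lid's rim lies flat on the tin's rim all round, and leave the three standing upright on the bench. Do not shift the spare lid that is too big for them, the tin that is already closed, or the roll of masking tape.

Things in the scene. Friction and masses are not known exactly. Their poses are not given: they have to be found in the camera images.
- tin_small: small open sample tin: round, straight-sided, bare steel, empty, standing loose; outside diameter 38 mm, height 40 mm, rim 3 mm wide, so the round mouth is 32 mm wide. Origin at the centre of its underside, z up.
- tin_medium: medium open sample tin: round, straight-sided, bare steel, empty, standing loose; outside diameter 50 mm, height 50 mm, rim 3 mm wide, so the round mouth is 44 mm wide. Origin at the centre of its underside, z up.
- tin_large: large open sample tin: round, straight-sided, bare steel, empty, standing loose; outside diameter 62 mm, height 60 mm, rim 3 mm wide, so the round mouth is 56 mm wide. Origin at the centre of its underside, z up.
- lid_small: small white plug lid, loose, lying plug down: rim 44 mm across, 8 mm thick, over a plug 13 mm deep (29 mm across for 4 mm, then tapering to 20 mm at the foot); 22 mm tall with the 1 mm raised panel on top. Fits the small tin only, dropping in with 1.5 mm play, no snap; home, its rim rests on the tin's rim and overhangs its side by 3 mm. Origin: centre of the plug's foot, z up.
- lid_medium: medium white plug lid, loose, lying plug down: rim 56 mm across, 8 mm thick, over a plug 13 mm deep (41 mm across for 4 mm, then tapering to 32 mm at the foot); 22 mm tall with the 1 mm raised panel on top. Fits the medium tin only, dropping in with 1.5 mm play, no snap; home, its rim rests on the tin's rim and overhangs its side by 3 mm. Origin: centre of the plug's foot, z up.
- lid_large: large white plug lid, loose, lying plug down: rim 68 mm across, 8 mm thick, over a plug 13 mm deep (53 mm across for 4 mm, then tapering to 44 mm at the foot); 22 mm tall with the 1 mm raised panel on top. Fits the large tin only, dropping in with 1.5 mm play, no snap; home, its rim rests on the tin's rim and overhangs its side by 3 mm. Origin: centre of the plug's foot, z up.
- lid_spare: spare white plug lid of the same kind, too large for any of the open tins: rim 80 mm across, 22 mm tall, lying plug down; stays where it is. Origin at the centre of the plug's foot, z up.
- closed_tin: a tin that is already closed: 74 mm across with a paper label, white lid 80 mm across on it, 64 mm tall in all; stays where it is. Origin at the centre of its underside, z up.
- tape: roll of tan masking tape lying flat, 84 mm across, 60 mm hole, 25 mm tall; stays where it is. Origin at the centre of its underside, z up.
There are look-alikes about, which are no part of the job. What is shaped like the lid_large but pink or red is not meant.

How it is judged:
By the outcome, as a careful person would: the job done as asked, in the order asked, and still so for the second after the job is handed in, with the robot touching nothing.
It also fails if it takes over 96 s, if anything falls off the work surface, if the arm or the gripper's body presses on something with over 40 N, if the wrist force passes 120 N, or if a joint passes its speed limit or range.

## Working session

There is one attempt and no reset: what is moved stays moved. The work goes in short steps, Python scripts to look and compute and a tool call to move; the robot and the scene stay as the last step left them, time stands still between calls to the robot, and variables do not carry over. Pictures are saved under pics/ and viewed, and the job is handed in when it is done.

Besides the shell and the picture viewer there is one more tool, called after ">>>" as a command line: name --argument value ..., lists and objects as JSON in quotes. jog_arm: Moves the arm, as the interface text tells. Its arguments: {"type":"object","properties":{"series":{"type":"string"}},"required":["series"]}

```bash
mkdir -p pics; ls; python3 - <<'E'
from station import telemetry, cams
import cv2
s=telemetry.sense();print(s)
for n in("scene","top","wrist"):
    p=cams.camera_params(n);print(n,p)
    im,d=cams.camera(n);cv2.imwrite(f"pics/{n}0.png",im)
E
```

```text
pics
{'time_s': 0.0, 'joint_pos': array([-8.30293651e+01,  2.05996072e+01,  8.66016010e+01,  5.87744384e-05,
        7.29096517e+01, -6.59308500e+00]), 'joint_vel': array([-0.01818436, -0.02059597, -0.01432627, -0.05700769, -0.08283328,
        0.08122529]), 'joint_torque': array([ 1.22894351e-03, -5.27618551e+01, -2.78616250e+01, -2.13387051e-05,
        1.33300558e-02,  6.68286376e-06]), 'tool_pos': array([ 0.14067891, -0.58288168,  0.40381855]), 'tcp_rot': array([[ 9.72109796e-01,  2.34526095e-01, -2.33843719e-04],
       [ 2.34526106e-01, -9.72107924e-01,  1.92068687e-03],
       [ 2.23129859e-04, -1.92196098e-03, -9.99998128e-01]]), 'ft_force': array([-0.53115742,  0.47879254,  0.1983522 ]), 'torque': array([-0.03862047, -0.00528615, -0.03641114]), 'width': 0.08530688061773213}
scene {'fx': 390.400244671951, 'fy': 390.400244671951, 'cx': 254.02923873638125, 'cy': 189.48460877663095, 'R': array([[-0.06904088,  0.99760696, -0.00370372],
       [ 0.62418039,  0.04030061, -0.78024016],
       [-0.77822375, -0.05618025, -0.62546908]]), 't': array([ 0.02991814, -0.30672266,  1.43113574])}
top {'fx': 358.363668131459, 'fy': 358.363668131459, 'cx': 256.8286844804561, 'cy': 191.2288117934507, 'R': array([[-0.02503255, -0.99942236, -0.02298514],
       [-0.98873874,  0.0281453 , -0.14698147],
       [ 0.14754349,  0.01904698, -0.98887215]]), 't': array([0.03013392, 0.55367732, 0.87280147])}
wrist {'fx': 335.2593525823618, 'fy': 335.2593525823618, 'cx': 253.33464879768792, 'cy': 192.35907190915108, 'R': array([[ 2.34780765e-01, -9.72048224e-01, -4.92865354e-04],
       [-9.29824927e-01, -2.24730244e-01,  2.91413661e-01],
       [-2.83378893e-01, -6.79600436e-02, -9.56597008e-01]]), 't': array([-0.59914998, -0.03839474,  0.3775746 ])}
```

View pics/scene0.png

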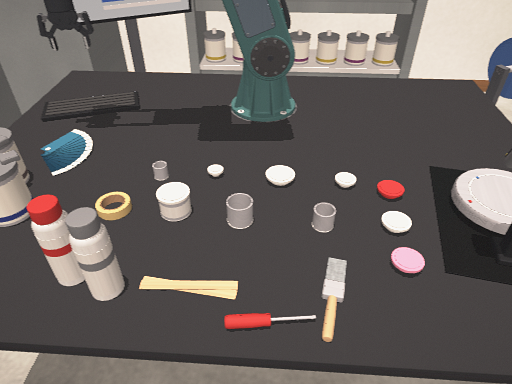

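View pics/top0.png

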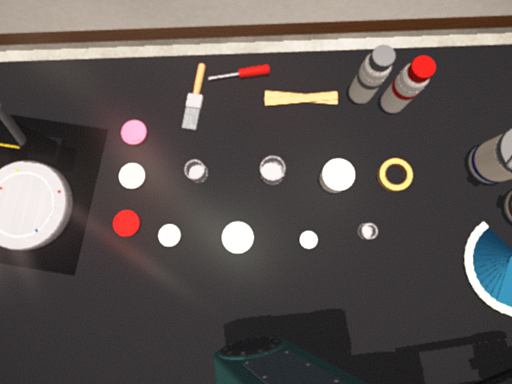

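The scene shows four white lids, in the top view at (132,176), (169,236), (238,237) and (308,240). The open tins are at (196,171), (272,170) and (368,231). Pink (134,132) and red (126,223) are look-alikes. I'll measure diameters next.

```bash
cat > h.py <<'E'
from station import telemetry, cams
import cv2, numpy as np
def cloud(n):
    p=cams.camera_params(n); im,d=cams.camera(n)
    v,u=np.mgrid[:384,:512]
    P=np.stack([(u-p['cx'])/p['fx']*d,(v-p['cy'])/p['fy']*d,d],-1)-p['t']
    W=P@p['R']; W[d==0]=np.nan
    return im,d,W
E
python3 - <<'E'
from h import *
im,d,W=cloud("top")
np.savez('top0.npz',im=im,W=W)
cv2.imwrite('pics/top_zoom.png',cv2.resize(im[100:270,90:450],None,fx=2.2,fy=2.2,interpolation=cv2.INTER_CUBIC))
z=W[...,2]
print('table z',np.nanmedian(z[260:300,120:200]),np.nanmedian(z[110:150,210:330]))
m=((z>0.008)&(z<0.09)).astype(np.uint8)
n,l,st,c=cv2.connectedComponentsWithStats(m)
for i in range(1,n):
    if st[i,4]<60: continue
    M=l==i; zt=np.percentile(z[M],90); T=M&(z>zt-0.005)
    pts=W[T][:,:2].astype(np.float32); (cx,cy),r=cv2.minEnclosingCircle(pts)
    print(c[i].round(),st[i,4],'z90 %.4f c %.4f %.4f dia %.4f'%(zt,cx,cy,2*r), im[T].mean(0).round())
E
```

```text
table z 0.0002513235106614825 0.00026241963061027093
[194. 102.] 758 z90 0.0212 c 0.8256 0.1759 dia 0.1884 [198. 218. 230.]
[247.  72.] 358 z90 0.0263 c 0.8956 0.0177 dia 0.0839 [ 46.  53. 248.]
[360.  92.] 365 z90 0.0834 c 0.8211 -0.2710 dia 0.0637 [112. 121. 132.]
[392. 101.] 392 z90 0.0823 c 0.7906 -0.3536 dia 0.0624 [110. 119. 135.]
[133. 132.] 483 z90 0.0243 c 0.7280 0.3453 dia 0.0676 [222. 192. 253.]
[ 34. 198.] 6211 z90 0.0552 c 0.5710 0.6082 dia 0.2963 [225. 227. 235.]
[485. 165.] 847 z90 0.0824 c 0.6135 -0.5853 dia 0.1048 [108. 121. 133.]
[272. 169.] 258 z90 0.0609 c 0.6094 -0.0249 dia 0.0635 [188. 191. 203.]
[337. 175.] 872 z90 0.0659 c 0.5885 -0.1877 dia 0.0809 [253. 254. 254.]
[394. 175.] 561 z90 0.0271 c 0.5915 -0.3444 dia 0.0844 [143. 234. 248.]
[195. 170.] 213 z90 0.0514 c 0.6144 0.1754 dia 0.0513 [187. 189. 202.]
[132. 176.] 513 z90 0.0242 c 0.6090 0.3470 dia 0.0680 [251. 254. 254.]
[509. 205.] 119 z90 0.0279 c 0.5019 -0.6297 dia 0.0487 [37. 40. 49.]
[126. 223.] 543 z90 0.0241 c 0.4834 0.3581 dia 0.0681 [ 54.  59. 253.]
[237. 237.] 761 z90 0.0241 c 0.4395 0.0696 dia 0.0797 [254. 255. 255.]
[169. 235.] 368 z90 0.0240 c 0.4493 0.2458 dia 0.0559 [253. 254. 255.]
[368. 231.] 141 z90 0.0411 c 0.4465 -0.2620 dia 0.0395 [188. 190. 202.]
[308. 240.] 231 z90 0.0236 c 0.4293 -0.1110 dia 0.0434 [253. 254. 254.]
[492. 281.] 1991 z90 0.0170 c 0.3082 -0.5703 dia 0.1627 [196. 173. 116.]
[499. 379.] 271 z90 0.0189 c 0.0910 -0.5471 dia 0.0780 [26. 24. 26.]
```

View pics/top_zoom.png

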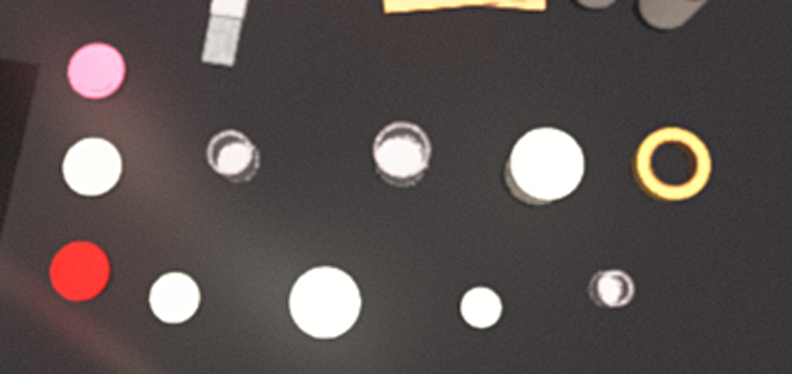

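By diameter the white lids are: (308,240) 44 mm = small, (169,236) 56 mm = medium, (132,176) 68 mm = large, and (237,237) 80 mm = the spare, to be left alone. The pink and red ones are 68 mm but excluded by colour. The enlarged crop confirms this. I'll start with the small lid.

>>> jog_arm --series "85 391 -391 0 0 0 13.6; 85 391 -391 0 0 0 13.6; 85 391 -391 0 0 0 13.6; 85 391 -391 0 0 0 13.6; 85 391 -391 0 0 0 13.6; 85 391 -391 0 0 0 13.6; 85 391 -391 0 0 0 13.6; 85 391 -391 0 0 0 13.6"

```text
time_s: 0.87
tool_pos: [0.315, -0.2969, 0.4047]
tcp_rot: [[1.0, -0.001, 0.0], [-0.001, -1.0, -0.0], [0.0, 0.0, -1.0]]
ft_force: [2.0, -1.0, -0.1]
width: 0.0849
```

```bash
cat >> h.py <<'E'
def to(x,y,z,yaw=0):
    from scipy.spatial.transform import Rotation as Ro
    s=telemetry.sense();R=s['tcp_rot'];p=s['tool_pos']
    c,q=np.cos(np.radians(yaw)),np.sin(np.radians(yaw))
    T=np.array([[c,q,0],[q,-c,0],[0,0,-1]])
    rv=Ro.from_matrix(R.T@T).as_rotvec(degrees=True)
    d=R.T@(np.array([x,y,z])-p)*1000
    print('t',round(s['time_s'],2),'pos',p.round(4),'w',round(s['width']*1e3,1),'F',s['ft_force'].round(1),'| d',d.round(1),'rv',rv.round(2),'rows',round(np.linalg.norm(d)/41.7,1))
E
python3 -c "
from h import *
to(.429,-.111,.30)"
```

```text
t 0.87 pos [ 0.315  -0.2969  0.4047] w 84.9 F [ 2.  -1.  -0.1] | d [ 113.8 -186.1  104.8] rv [ 0.   -0.01 -0.07] rows 5.8
```

>>> jog_arm --series "85 114 -186 105 0 0 0; 85 114 -186 105 0 0 0; 85 114 -186 105 0 0 0; 85 114 -186 105 0 0 0; 85 114 -186 105 0 0 0; 85 114 -186 105 0 0 0; 85 114 -186 105 0 0 0; 85 114 -186 105 0 0 0"

```text
time_s: 1.53
tool_pos: [0.4289, -0.1113, 0.2988]
tcp_rot: [[1.0, 0.003, -0.002], [0.003, -1.0, 0.001], [-0.002, -0.001, -1.0]]
ft_force: [0.1, -0.3, -0.3]
width: 0.0852
```

```bash
cat >> h.py <<'E'
def look(name,zlo,zhi,near,rad=.06):
    im,d,W=cloud("wrist"); cv2.imwrite('pics/'+name+'.png',im)
    z=W[...,2]; M=(z>zlo)&(z<zhi)&(np.hypot(W[...,0]-near[0],W[...,1]-near[1])<rad)
    pts=W[M][:,:2].astype(np.float32)
    if len(pts)<20: print('few',len(pts));return
    (x,y),r=cv2.minEnclosingCircle(pts)
    v,u=np.nonzero(M)
    print('n',len(pts),'c %.4f %.4f dia %.4f'%(x,y,2*r),'zmed',np.median(z[M]).round(4),'px',u.min(),u.max(),v.min(),v.max())
E
python3 -c "
from h import *
to(.429,-.111,.25)
look('w1',.012,.03,(.429,-.111))"
```

```text
t 1.53 pos [ 0.4289 -0.1113  0.2988] w 85.2 F [ 0.1 -0.3 -0.3] | d [ 0.2 -0.3 48.8] rv [-0.05  0.12  0.19] rows 1.2
n 2444 c 0.4295 -0.1115 dia 0.0440 zmed 0.0204 px 226 282 159 214
```

View pics/w1.png

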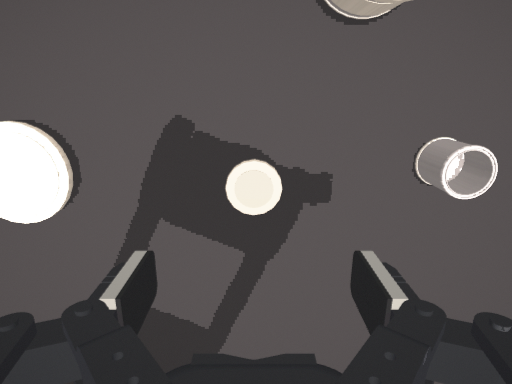

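The wrist view shows the small lid centred at (254,187) between the open fingers, at (0.4295,-0.1115). I'll descend and grip.

>>> jog_arm --series "85 0.6 0.2 40 0 0.1 0.2; 85 0.6 0.2 80 0 0.1 0.2; 85 0.6 0.2 110 0 0.1 0.2; 85 0.6 0.2 121 0 0.1 0.2; 85 0.6 0.2 121 0 0.1 0.2; 60 0.6 0.2 121 0 0.1 0.2; 40 0.6 0.2 121 0 0.1 0.2; 40 0.6 0.2 121 0 0.1 0.2"

```text
time_s: 2.25
tool_pos: [0.4299, -0.1139, 0.1801]
tcp_rot: [[1.0, -0.005, 0.005], [-0.005, -1.0, -0.001], [0.005, 0.001, -1.0]]
ft_force: [-0.8, -0.5, -0.2]
width: 0.0513
```

>>> jog_arm --series "35 0 0 0 0 0 0; 35 0 0 0 0 0 0; 35 0 0 0 0 0 0; 35 0 0 0 0 0 0"

```text
time_s: 2.58
tool_pos: [0.4299, -0.1136, 0.1805]
tcp_rot: [[1.0, -0.004, 0.005], [-0.004, -1.0, -0.002], [0.005, 0.002, -1.0]]
ft_force: [-1.5, -2.0, 11.4]
width: 0.0415
```

```bash
python3 -c "
from h import *
to(.4295,-.1115,.28)
im,d=cams.camera('wrist');cv2.imwrite('pics/w2.png',im)"
```

```text
t 2.58 pos [ 0.4299 -0.1136  0.1805] w 41.5 F [-1.5 -2.  11.4] | d [  0.   -1.9 -99.5] rv [ 0.1  -0.28 -0.21] rows 2.4
```

View pics/w2.png

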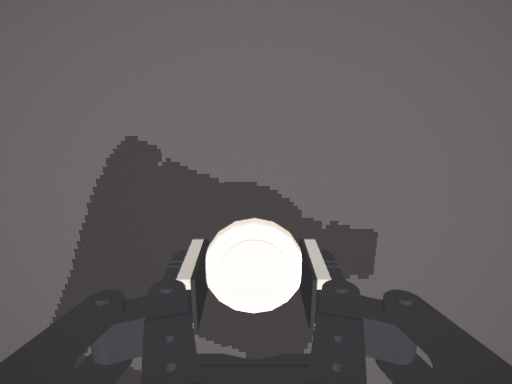

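The small lid sits between the pads at (254,265), with the fingers on its rim. I'll lift and check.

>>> jog_arm --series "35 0 0 -10 0 0 0; 35 0 0 -30 0 0 0; 35 0 0 -70 0 0 0; 35 0 0 -100 0 0 0; 35 0 0 -100 0 0 0; 35 0 0 -100 0 0 0"

```text
time_s: 3.13
tool_pos: [0.43, -0.1134, 0.2814]
tcp_rot: [[1.0, -0.004, 0.008], [-0.004, -1.0, -0.003], [0.008, 0.003, -1.0]]
ft_force: [0.2, -0.5, 0.1]
width: 0.0412
```

```bash
python3 -c "
from h import *
to(.4465,-.262,.28)
p=telemetry.sense()['tool_pos']
im,d,W=cloud('wrist');cv2.imwrite('pics/w3.png',im)
M=(im.min(2)>180)&(d<.33)&(d>.1)
M[:, :180]=0;M[:,330:]=0;M[350:]=0
v,u=np.nonzero(M);print(u.min(),u.max(),v.min(),v.max());P=W[M];print(P.mean(0),p)
n=P-P.mean(0);print(np.percentile(P,[2,50,98],axis=0).round(4))
im,d=cams.camera('scene');cv2.imwrite('pics/s3.png',im[100:260,80:340].repeat(3,0).repeat(3,1))"
```

```text
t 3.13 pos [ 0.43   -0.1134  0.2814] w 41.2 F [ 0.2 -0.5  0.1] | d [ 17.  148.5   1.9] rv [ 0.15 -0.45 -0.22] rows 3.6
181 329 0 312
[ 0.43174083 -0.11399688  0.12127482] [ 0.43002142 -0.11343644  0.28135096]
[[ 0.4115 -0.1333  0.1195]
 [ 0.432  -0.1138  0.1211]
 [ 0.45   -0.0947  0.1229]]
```

View pics/w3.png

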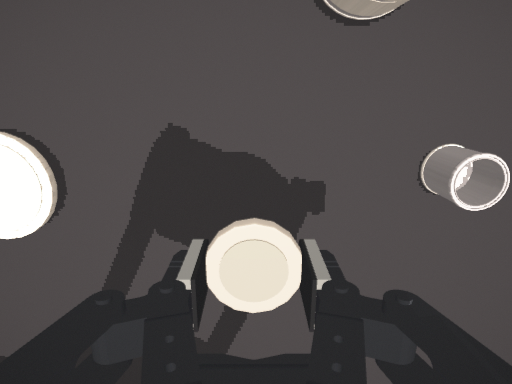

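View pics/s3.png

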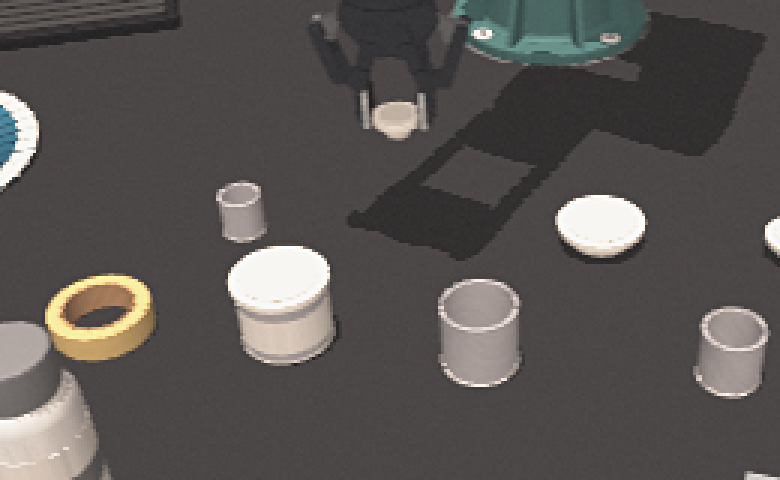

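The lid is held level at (254,265). I'll now refine the small tin at (478,178).

```bash
python3 -c "
from h import *
look('w4',.034,.046,(.4465,-.262),.03)
"
```

```text
n 1290 c 0.4472 -0.2618 dia 0.0400 zmed 0.0384 px 451 511 150 208
```

>>> jog_arm --series "35 -25 110 0 0 -0.4 -0.2; 35 -25 110 0 0 -0.4 -0.2; 35 -25 110 0 0 -0.4 -0.2; 35 -25 110 0 0 -0.4 -0.2; 35 -25 110 0 0 -0.4 -0.2; 35 -25 110 0 0 -0.4 -0.2"

```text
time_s: 3.78
tool_pos: [0.403, -0.2223, 0.2775]
tcp_rot: [[1.0, -0.002, -0.008], [-0.002, -1.0, 0.002], [-0.008, -0.002, -1.0]]
ft_force: [0.1, 1.2, -0.4]
width: 0.0415
```

```bash
python3 -c "
from h import *
to(.4465,-.262,.25)
look('w5',.034,.046,(.4465,-.262),.03)
"
```

```text
t 3.78 pos [ 0.403  -0.2223  0.2775] w 41.5 F [ 0.1  1.2 -0.4] | d [43.8 39.7 27.1] rv [-0.14  0.44 -0.1 ] rows 1.6
n 1205 c 0.4471 -0.2622 dia 0.0396 zmed 0.0384 px 287 350 105 167
```

View pics/w5.png

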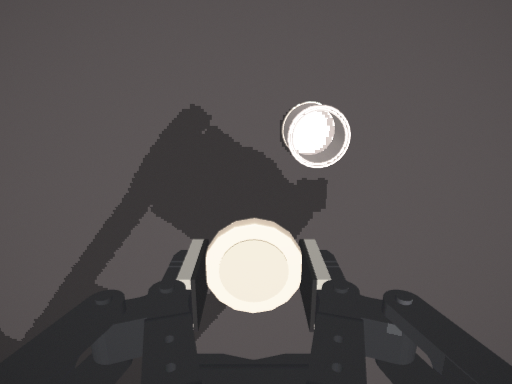

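The tin is at (0.4471,-0.2621), pixel (319,136). I'll hover above it.

>>> jog_arm --series "35 20 20 10 0 0.4 0; 35 43 39 30 0 0.4 0; 35 43 39 42 0 0.4 0; 35 43 39 42 0 0.4 0; 35 43 39 42 0 0.4 0"

```text
time_s: 4.25
tool_pos: [0.4458, -0.2601, 0.2354]
tcp_rot: [[1.0, 0.001, -0.002], [0.001, -1.0, 0.003], [-0.002, -0.003, -1.0]]
ft_force: [-0.2, -0.3, 1.3]
width: 0.0413
```

```bash
python3 -c "
from h import *
to(.4463,-.2615,.2075)
im,d,W=cloud('wrist');cv2.imwrite('pics/w6.png',im)
"
```

```text
t 4.25 pos [ 0.4458 -0.2601  0.2354] w 41.3 F [-0.2 -0.3  1.3] | d [ 0.5  1.4 27.9] rv [-0.17  0.09  0.06] rows 0.7
```

View pics/w6.png

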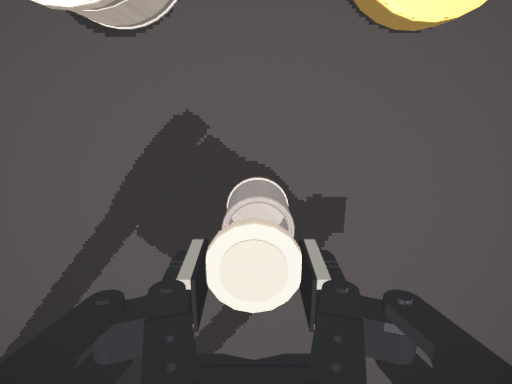

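```bash
python3 -c "
from h import *
s=telemetry.sense()['tool_pos'];im,d,W=cloud('wrist');z=W[...,2]
for lo,hi in ((.06,.09),(.034,.046)):
    M=(z>lo)&(z<hi)&(np.hypot(W[...,0]-.447,W[...,1]+.262)<.035)
    M[:,:195]=0;M[:,315:]=0
    if lo>.05: M&=im.min(2)>150
    P=W[M]; v,u=np.nonzero(M);print(len(P),u.min(),u.max(),v.min(),v.max(),P[:,1].min(),P[:,1].max(),(P[:,1].min()+P[:,1].max())/2,P[:,0].min(),P[:,0].max(),np.median(P[:,2]))
print(s)
"
```

```text
7266 195 307 218 312 -0.28383452434099077 -0.23413212733813754 -0.2589833258395642 0.4224291734484197 0.4665150098605844 0.07578980354579838
771 221 293 195 235 -0.2814373941628676 -0.24260252922798453 -0.2620199616954261 0.44444958820049635 0.4667988642549037 0.038466718357679466
[ 0.44578952 -0.26029477  0.23611004]
```

>>> jog_arm --series "35 1.8 1.9 0 0 0 0; 35 1.8 1.9 8 0 0 0; 35 1.8 1.9 14 0 0 0; 35 1.8 1.9 20 0 0 0; 35 1.8 1.9 25 0 0 0; 35 1.8 1.9 27 0 0 0; 35 1.8 1.9 28 0 0 0; 35 1.8 1.9 28 0 0 0"

```text
time_s: 5.02
tool_pos: [0.448, -0.2636, 0.2081]
tcp_rot: [[1.0, -0.001, 0.001], [-0.001, -1.0, 0.001], [0.001, -0.001, -1.0]]
ft_force: [-0.8, -0.2, -1.0]
width: 0.0412
```

```bash
python3 -c "
from h import *
to(.4463,-.2615,.2075)
im,d,W=cloud('wrist');cv2.imwrite('pics/w7.png',im)
im,d=cams.camera('scene');cv2.imwrite('pics/s7.png',cv2.resize(im[130:230,110:230],None,fx=5,fy=5))
"
```

```text
t 5.02 pos [ 0.448  -0.2636  0.2081] w 41.2 F [-0.8 -0.2 -1. ] | d [-1.7 -2.1  0.6] rv [-0.05 -0.05 -0.03] rows 0.1
```

View pics/w7.png

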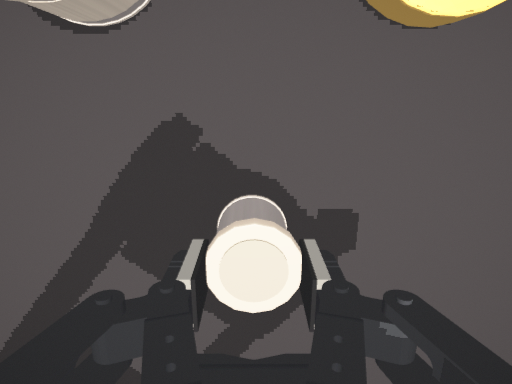

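View pics/s7.png

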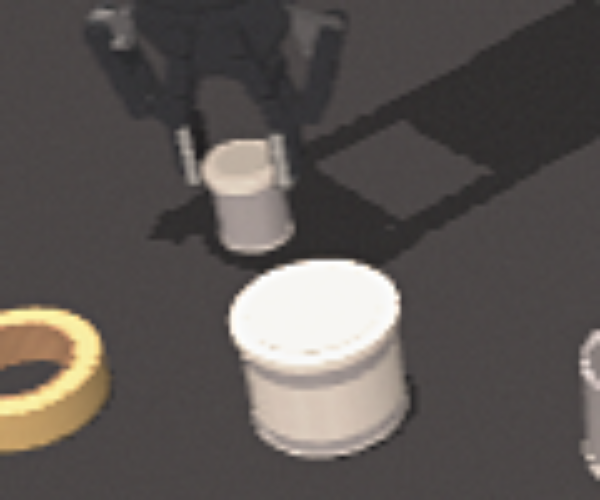

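The lid looks seated on the tin, centred at (252,230). I'll press lightly, then release.

>>> jog_arm --series "35 0 0 1 0 0 0; 35 0 0 1.5 0 0 0; 60 0 0 1 0 0 0; 70 0 0 0 0 0 0; 70 0 0 0 0 0 0; 70 0 0 0 0 0 0; 70 0 0 -8 0 0 0; 70 0 0 -20 0 0 0"

```text
time_s: 5.78
tool_pos: [0.4478, -0.2636, 0.228]
tcp_rot: [[1.0, -0.001, -0.0], [-0.001, -1.0, 0.002], [-0.0, -0.002, -1.0]]
ft_force: [-0.7, -0.1, 0.1]
width: 0.0701
```

>>> jog_arm --series "85 -20 0 -30 0 0 0; 85 -40 -30 -50 0 0 0; 85 -40 -60 -60 0 0 0; 85 -40 -60 -60 0 0 0; 85 -40 -60 -60 0 0 0"

```text
time_s: 6.2
tool_pos: [0.408, -0.203, 0.2895]
tcp_rot: [[1.0, 0.001, 0.003], [0.001, -1.0, -0.001], [0.003, 0.001, -1.0]]
ft_force: [-0.3, -0.7, -0.2]
width: 0.0849
```

```bash
python3 -c "
from h import *
to(.449,.246,.32)
im,d,W=cloud('wrist');cv2.imwrite('pics/w8.png',im)
z=W[...,2];M=(z>.041)&(z<.06)&(np.hypot(W[...,0]-.447,W[...,1]+.262)<.04)
P=W[M];print(len(P));A=np.c_[P[:,:2]-P[:,:2].mean(0),np.ones(len(P))];print(cv2.minEnclosingCircle(P[:,:2].astype(np.float32)),np.percentile(P[:,2],[5,50,95]),'slope,z',np.linalg.lstsq(A,P[:,2],rcond=None)[0])
im,d=cams.camera('scene');cv2.imwrite('pics/s8.png',cv2.resize(im[130:230,110:230],None,fx=5,fy=5))
"
```

```text
t 6.2 pos [ 0.408  -0.203   0.2895] w 84.9 F [-0.3 -0.7 -0.2] | d [  41.7 -448.9  -30.8] rv [ 0.05 -0.19  0.07] rows 10.8
3726
((0.44706934690475464, -0.26398766040802), 0.022116320207715034) [0.04576129 0.04744572 0.04882503] slope,z [-0.00948798 -0.01661539  0.04735753]
```

View pics/w8.png

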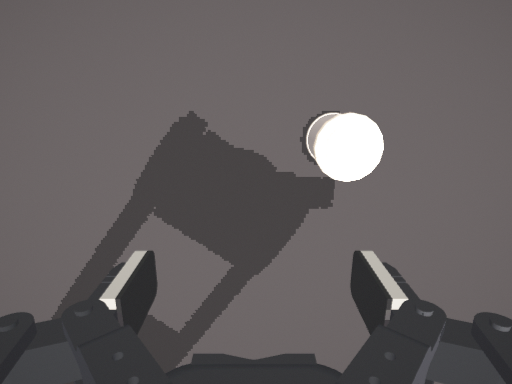

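View pics/s8.png

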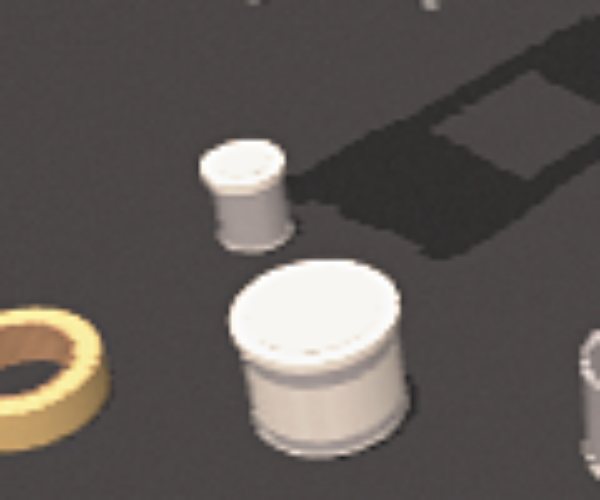

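The small tin is closed: its lid at (348,147) lies flat, top z 0.047, level to about 1°. Next is the medium lid.

>>> jog_arm --series "85 42 -449 -20 0 0 0; 85 42 -449 -20 0 0 0; 85 42 -449 -20 0 0 0; 85 42 -449 -20 0 0 0; 85 42 -449 -20 0 0 0; 85 42 -449 -20 0 0 0; 85 42 -449 -20 0 0 0; 85 42 -449 -20 0 0 0"

```text
time_s: 6.97
tool_pos: [0.4402, 0.1293, 0.3029]
tcp_rot: [[1.0, -0.001, 0.002], [-0.001, -1.0, -0.0], [0.002, 0.0, -1.0]]
ft_force: [1.3, -0.2, 0.5]
width: 0.0851
```

```bash
python3 -c "
from h import *
to(.449,.246,.295)"
```

```text
t 6.97 pos [0.4402 0.1293 0.3029] w 85.1 F [ 1.3 -0.2  0.5] | d [   8.6 -116.8    7.9] rv [ 0.01 -0.11 -0.07] rows 2.8
```

>>> jog_arm --series "85 9 -117 8 0 0 0; 85 9 -117 8 0 0 0; 85 9 -117 8 0 0 0; 85 9 -117 8 0 0 0; 85 9 -117 8 0 0 0; 85 9 -117 8 0 0 0"

```text
time_s: 7.47
tool_pos: [0.4488, 0.2442, 0.2945]
tcp_rot: [[1.0, -0.0, 0.001], [-0.0, -1.0, -0.001], [0.001, 0.001, -1.0]]
ft_force: [0.1, -0.5, -0.0]
width: 0.0852
```

```bash
python3 -c "
from h import *
to(.449,.246,.18)
look('w9',.012,.03,(.449,.246),.045)"
```

```text
t 7.47 pos [0.4488 0.2442 0.2945] w 85.2 F [ 0.1 -0.5 -0. ] | d [ 1.000e-01 -1.900e+00  1.145e+02] rv [ 0.05 -0.03 -0.01] rows 2.7
n 4070 c 0.4496 0.2459 dia 0.0560 zmed 0.0205 px 215 287 153 224
```

View pics/w9.png

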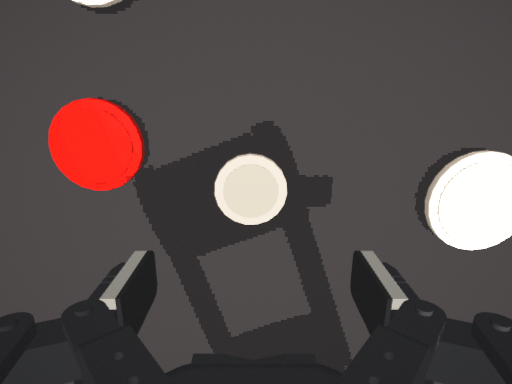

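The medium lid (white, 56 mm) is at (251,189). The red look-alike at (95,145) is clear of the fingers. I'll descend and grip.

>>> jog_arm --series "85 0.8 -1.7 40 0 0 0; 85 0.8 -1.7 80 0 0 0; 85 0.8 -1.7 105 0 0 0; 85 0.8 -1.7 115 0 0 0; 85 0.8 -1.7 115 0 0 0; 70 0.8 -1.7 115 0 0 0; 50 0.8 -1.7 115 0 0 0; 47 0.8 -1.7 115 0 0 0"

```text
time_s: 8.18
tool_pos: [0.4504, 0.2464, 0.1823]
tcp_rot: [[1.0, -0.001, 0.005], [-0.001, -1.0, 0.001], [0.005, -0.001, -1.0]]
ft_force: [-3.7, -3.7, 16.7]
width: 0.0536
```

>>> jog_arm --series "47 0 0 0 0 0 0; 47 0 0 0 0 0 0; 47 0 0 0 0 0 0; 47 0 0 -15 0 0 0; 47 0 0 -50 0 0 0; 47 0 0 -90 0 0 0; 47 0 0 -110 0 0 0; 47 0 0 -110 0 0 0"

```text
time_s: 8.85
tool_pos: [0.4513, 0.2473, 0.2965]
tcp_rot: [[1.0, -0.0, 0.013], [-0.0, -1.0, 0.004], [0.013, -0.004, -1.0]]
ft_force: [0.3, 0.4, -0.0]
width: 0.0531
```

```bash
python3 -c "
from h import *
to(.57,.1754,.30)
s=telemetry.sense()['tool_pos'];im,d,W=cloud('wrist');cv2.imwrite('pics/w10.png',im);P=W[225:305,225:285].reshape(-1,3);print(P.mean(0),s,s-P.mean(0))
"
```

```text
t 8.85 pos [0.4513 0.2473 0.2965] w 53.1 F [ 0.3  0.4 -0. ] | d [118.7  71.8  -2.3] rv [-0.25 -0.73 -0.02] rows 3.3
[nan nan nan] [0.45131239 0.24726344 0.29654996] [nan nan nan]
```

View pics/w10.png

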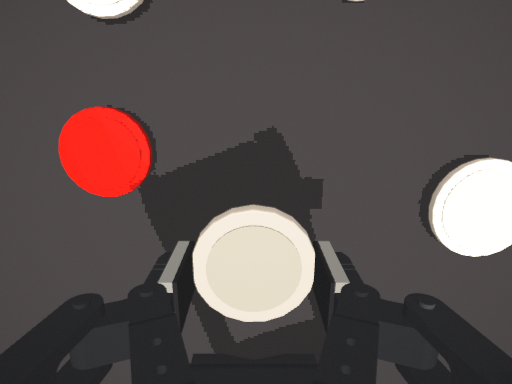

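The lid is held square at (254,263). I'll carry it to a point just short of the medium tin.

>>> jog_arm --series "47 119 72 0 0 -0.4 0; 47 119 72 0 0 -0.4 0; 47 119 72 0 0 -0.4 0; 47 119 72 0 0 -0.4 0; 47 119 72 0 0 -0.4 0; 47 119 72 0 0 -0.4 0; 47 119 72 0 0 -0.4 0"

```text
time_s: 9.48
tool_pos: [0.5667, 0.1745, 0.2897]
tcp_rot: [[1.0, -0.001, -0.008], [-0.001, -1.0, 0.0], [-0.008, -0.0, -1.0]]
ft_force: [0.6, 0.4, -1.3]
width: 0.0531
```

```bash
cat >> h.py <<'E'
def held(name,tin,h,r):
    s=telemetry.sense();T=s['tool_pos'];im,d,W=cloud('wrist');cv2.imwrite('pics/'+name+'.png',im);z=W[...,2]
    M=(z>h-.006)&(z<h+.006)&(np.hypot(W[...,0]-tin[0],W[...,1]-tin[1])<r+.008)
    v,u=np.nonzero(M);P=W[M][:,:2].astype(np.float32)
    print('tin',cv2.minEnclosingCircle(P),'px',u.min(),u.max(),v.min(),v.max())
    M=(np.abs(z-(T[2]-.161))<.005)&(im.min(2)>170)&(d>.05)
    n,l,st,c=cv2.connectedComponentsWithStats(M.astype(np.uint8));i=1+np.argmax(st[1:,4]);P=W[l==i]
    print('lid',st[i],cv2.minEnclosingCircle(P[:,:2].astype(np.float32)),np.median(P[:,2])-T[2]);
    A=np.c_[P[:,:2]-P[:,:2].mean(0),np.ones(len(P))];print('slope',np.linalg.lstsq(A,P[:,2],rcond=None)[0])
E
python3 -c "
from h import *
to(.6144,.1754,.23)
held('w11',(.6144,.1754),.05,.025)
"
```

```text
t 9.48 pos [0.5667 0.1745 0.2897] w 53.1 F [ 0.6  0.4 -1.3] | d [48.2 -0.9 59.3] rv [-0.    0.46 -0.04] rows 1.8
tin ((0.6144880056381226, 0.17553308606147766), 0.025710705667734146) px 211 292 87 170
lid [  193   209   122   113 10894] ((0.5634638071060181, 0.17405235767364502), 0.028155110776424408) -0.16210430997333786
slope [-0.01792848 -0.00145852  0.12752887]
```

View pics/w11.png

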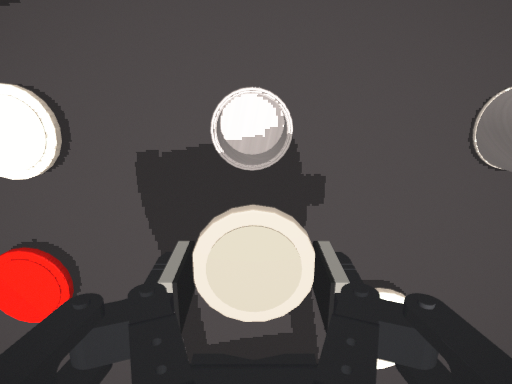

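The tin is at (252,129), world (0.6145,0.1755). The lid is held with a 2 mm offset in x. I'll move to hover.

>>> jog_arm --series "47 25 -1 10 0 0.4 0; 47 49 -1.3 30 0 0.4 0; 47 49 -1.3 44 0 0.4 0; 47 49 -1.3 44 0 0.4 0; 47 49 -1.3 44 0 0.4 0; 47 49 -1.3 44 0 0.4 0"

```text
time_s: 10.03
tool_pos: [0.6157, 0.1762, 0.2466]
tcp_rot: [[1.0, 0.0, 0.001], [0.0, -1.0, 0.0], [0.001, -0.0, -1.0]]
ft_force: [1.0, 0.7, -0.1]
width: 0.0531
```

```bash
python3 -c "
from h import *
to(.6162,.1758,.2195)
held('w12',(.6145,.1755),.05,.025)
"
```

```text
t 10.03 pos [0.6157 0.1762 0.2466] w 53.1 F [ 1.   0.7 -0.1] | d [ 0.5  0.4 27.1] rv [-0.   -0.03  0.03] rows 0.7
tin ((0.6223300695419312, 0.1754549741744995), 0.024328649044036865) px 209 300 188 224
lid [  193   207   122   115 11098] ((0.6140956878662109, 0.17595866322517395), 0.028149660676717758) -0.16215178149350845
slope [-0.01325384 -0.00260472  0.08439878]
```

View pics/w12.png

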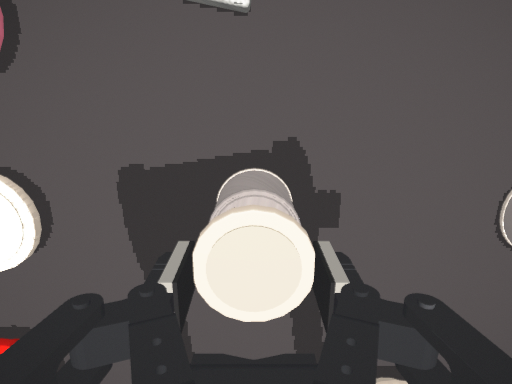

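The lid centre (0.6141,0.1760) and tin centre (0.6145,0.1755) are aligned to within 1 mm. I'll lower it.

>>> jog_arm --series "47 0.4 0.5 8 0 0 0; 47 0.4 0.5 14 0 0 0; 47 0.4 0.5 19 0 0 0; 47 0.4 0.5 23 0 0 0; 47 0.4 0.5 25 0 0 0; 47 0.4 0.5 27 0 0 0; 47 0.4 0.5 28 0 0 0; 47 0.4 0.5 28 0 0 0"

```text
time_s: 10.75
tool_pos: [0.6171, 0.1751, 0.2197]
tcp_rot: [[1.0, -0.001, 0.001], [-0.001, -1.0, 0.0], [0.001, -0.0, -1.0]]
ft_force: [-6.1, -0.5, 12.3]
width: 0.0528
```

```bash
python3 -c "
from h import *
to(.6162,.1758,.2195)
im,d=cams.camera('wrist');cv2.imwrite('pics/w13.png',im)
im,d=cams.camera('scene');cv2.imwrite('pics/s13.png',cv2.resize(im[170:250,270:390],None,fx=5,fy=5))
"
```

```text
t 10.75 pos [0.6171 0.1751 0.2197] w 52.8 F [-6.1 -0.5 12.3] | d [-0.9 -0.7  0.2] rv [-0.01 -0.07 -0.03] rows 0.0
```

View pics/s13.png

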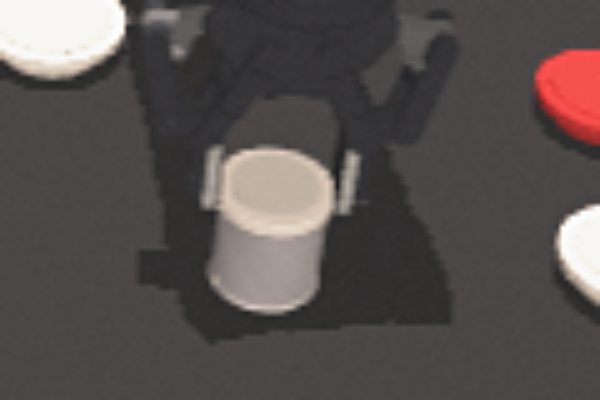

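>>> jog_arm --series "60 0 0 -0.3 0 0 0; 75 0 0 -0.5 0 0 0; 80 0 0 -0.5 0 0 0; 80 0 0 -0.5 0 0 0; 80 0 0 -0.5 0 0 0; 80 0 0 -10 0 0 0; 80 0 0 -25 0 0 0; 85 -20 0 -45 0 0 0"

```text
time_s: 11.52
tool_pos: [0.6, 0.1749, 0.2634]
tcp_rot: [[1.0, -0.001, 0.005], [-0.001, -1.0, 0.0], [0.005, -0.0, -1.0]]
ft_force: [1.9, 1.0, 1.1]
width: 0.0846
```

>>> jog_arm --series "85 -20 -30 -20 0 0 0; 85 -20 -50 -20 0 0 0; 85 -20 -50 -20 0 0 0; 85 -20 -50 -20 0 0 0"

```text
time_s: 11.85
tool_pos: [0.5773, 0.226, 0.2842]
tcp_rot: [[1.0, 0.001, 0.003], [0.001, -1.0, 0.0], [0.003, -0.0, -1.0]]
ft_force: [0.2, -1.0, -0.8]
width: 0.0852
```

```bash
cat >> h.py <<'E'
def home(name,c,h,r,crop):
    im,d,W=cloud('wrist');cv2.imwrite('pics/'+name+'.png',im)
    z=W[...,2];M=(z>h+.002)&(z<h+.02)&(np.hypot(W[...,0]-c[0],W[...,1]-c[1])<r+.02)
    P=W[M];A=np.c_[P[:,:2]-P[:,:2].mean(0),np.ones(len(P))];print(len(P),cv2.minEnclosingCircle(P[:,:2].astype(np.float32)),np.percentile(P[:,2],[5,50,95]),'slope,z',np.linalg.lstsq(A,P[:,2],rcond=None)[0])
    im,d=cams.camera('scene');a,b,e,f=crop;cv2.imwrite('pics/s'+name+'.png',cv2.resize(im[a:b,e:f],None,fx=5,fy=5))
E
python3 -c "
from h import *
home('h2',(.6155,.1755),.05,.028,(170,250,270,390))
to(.609,.347,.295)
"
```

```text
6875 ((0.6152187585830688, 0.17484049499034882), 0.02827291190624237) [0.05601938 0.05759748 0.05888728] slope,z [-0.00374646 -0.00773931  0.05752546]
t 11.95 pos [0.5774 0.2247 0.2832] w 84.9 F [-0.9  0.   0.7] | d [  31.6 -122.3  -11.8] rv [ 0.02 -0.09 -0.01] rows 3.0
```

View pics/h2.png

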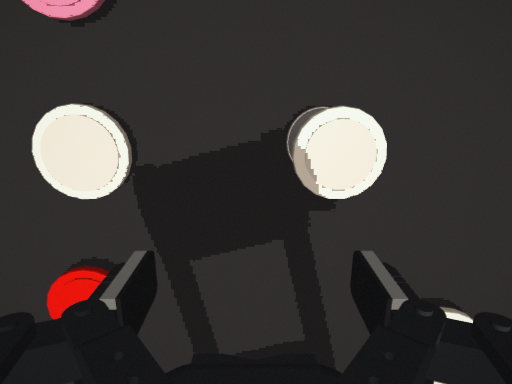

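View pics/sh2.png

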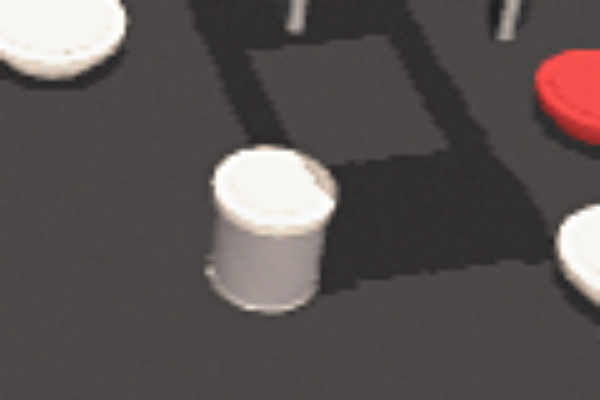

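The medium lid at (340,152) is home and level: top z 0.0575, slope 0.5°. Next is the large white lid at (82,151).

>>> jog_arm --series "85 32 -122 -12 0 0 0; 85 32 -122 -12 0 0 0; 85 32 -122 -12 0 0 0; 85 32 -122 -12 0 0 0; 85 32 -122 -12 0 0 0; 85 32 -122 -12 0 0 0"

```text
time_s: 12.45
tool_pos: [0.6093, 0.3461, 0.2942]
tcp_rot: [[1.0, -0.001, -0.0], [-0.001, -1.0, -0.001], [-0.0, 0.001, -1.0]]
ft_force: [-0.3, -0.5, -0.2]
width: 0.085
```

```bash
python3 -c "
from h import *
to(.609,.347,.18)
look('w14',.012,.03,(.609,.347),.05)"
```

```text
t 12.45 pos [0.6093 0.3461 0.2942] w 85.0 F [-0.3 -0.5 -0.2] | d [ -0.3  -1.1 114.2] rv [ 0.08  0.   -0.03] rows 2.7
n 5993 c 0.6091 0.3475 dia 0.0680 zmed 0.0206 px 207 295 147 232
```

View pics/w14.png

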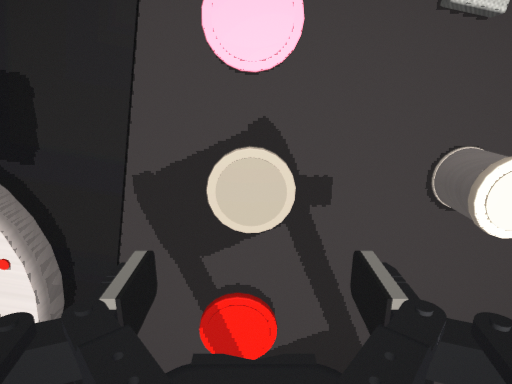

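The large lid (white, 68 mm, plug down) is at (251,190), with pink (252,20) and red (238,327) clear of it. I'll descend and grip.

>>> jog_arm --series "85 -0.2 -1.4 40 0 0 0; 85 -0.2 -1.4 80 0 0 0; 85 -0.2 -1.4 100 0 0 0; 85 -0.2 -1.4 110 0 0 0; 85 -0.2 -1.4 115 0 0 0; 85 -0.2 -1.4 115 0 0 0; 70 -0.2 -1.4 115 0 0 0; 59 -0.2 -1.4 115 0 0 0"

```text
time_s: 13.17
tool_pos: [0.6105, 0.3486, 0.183]
tcp_rot: [[1.0, -0.001, 0.005], [-0.001, -1.0, 0.001], [0.005, -0.001, -1.0]]
ft_force: [-0.5, -0.6, 3.4]
width: 0.0647
```

>>> jog_arm --series "59 0 0 0 0 0 0; 59 0 0 0 0 0 0; 59 0 0 0 0 0 0; 59 0 0 -15 0 0 0; 59 0 0 -50 0 0 0; 59 0 0 -90 0 0 0; 59 0 0 -120 0 0 0; 59 0 0 -120 0 0 0"

```text
time_s: 13.83
tool_pos: [0.612, 0.3499, 0.3099]
tcp_rot: [[1.0, -0.0, 0.016], [-0.0, -1.0, 0.006], [0.016, -0.006, -1.0]]
ft_force: [1.3, -0.5, 0.6]
width: 0.0645
```

```bash
python3 -c "
from h import *
to(.562,-.025,.305)
im,d=cams.camera('wrist');cv2.imwrite('pics/w15.png',im)
"
```

```text
t 13.83 pos [0.612  0.3499 0.3099] w 64.5 F [ 1.3 -0.5  0.6] | d [-49.9 374.9   1.7] rv [-0.37 -0.9  -0.02] rows 9.1
```

View pics/w15.png

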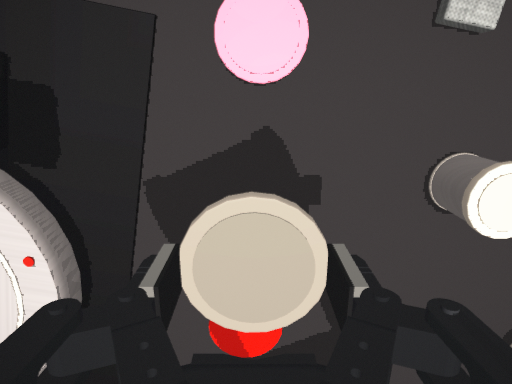

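The large lid is held at (254,262). I'll carry it towards the large tin.

>>> jog_arm --series "59 -50 375 0 0 0 0; 59 -50 375 0 0 0 0; 59 -50 375 0 0 0 0; 59 -50 375 0 0 0 0; 59 -50 375 0 0 0 0; 59 -50 375 0 0 0 0; 59 -50 375 0 0 0 0; 59 -50 375 0 0 0 0"

```text
time_s: 14.55
tool_pos: [0.5639, 0.0164, 0.2999]
tcp_rot: [[1.0, -0.0, 0.001], [-0.0, -1.0, 0.0], [0.001, -0.0, -1.0]]
ft_force: [0.9, 0.1, -0.8]
width: 0.0648
```

```bash
python3 -c "
from h import *
to(.562,-.025,.305)
"
```

```text
t 14.55 pos [0.5639 0.0164 0.2999] w 64.8 F [ 0.9  0.1 -0.8] | d [-1.9 41.4 -5.1] rv [-0.01 -0.08 -0.01] rows 1.0
```

>>> jog_arm --series "59 -2 41 0 0 0 0; 59 -2 41 0 0 0 0; 59 -2 41 0 0 0 0; 59 -2 41 0 0 0 0"

```text
time_s: 14.88
tool_pos: [0.5626, -0.023, 0.2999]
tcp_rot: [[1.0, -0.002, 0.001], [-0.002, -1.0, 0.001], [0.001, -0.001, -1.0]]
ft_force: [-0.3, 1.6, 0.5]
width: 0.0647
```

```bash
python3 -c "
from h import *
held('w16',(.6094,-.0249),.06,.031)
to(.6094,-.0249,.252)
"
```

```text
tin ((0.6099786162376404, -0.02464701235294342), 0.031760260462760925) px 206 306 81 183
lid [ 180  197  147  134 4848] ((0.5610387921333313, -0.022807952016592026), 0.0336102619767189) -0.16327798999243587
slope [-0.00401864 -0.00289927  0.13660955]
t 14.93 pos [ 0.5627 -0.0222  0.2999] w 64.5 F [-0.4  0.1  0.2] | d [46.7  2.7 47.9] rv [-0.04 -0.07 -0.02] rows 1.6
```

View pics/w16.png

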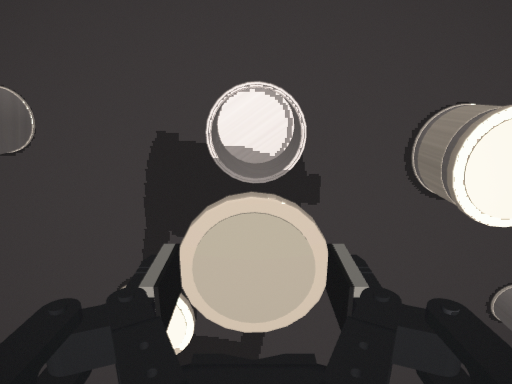

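The tin is at (256,132), world (0.610,-0.0247). I'll move to hover.

>>> jog_arm --series "59 25 1.9 10 0 0 0; 59 49 1.9 30 0 0 0; 59 49 1.9 45 0 0 0; 59 49 1.9 45 0 0 0; 59 49 1.9 45 0 0 0; 59 49 1.9 45 0 0 0"

```text
time_s: 15.43
tool_pos: [0.6115, -0.0236, 0.2554]
tcp_rot: [[1.0, 0.001, 0.001], [0.001, -1.0, 0.0], [0.001, -0.0, -1.0]]
ft_force: [-0.1, -0.0, 0.2]
width: 0.0644
```

```bash
python3 -c "
from h import *
held('w17',(.61,-.0247),.06,.031)
to(.6118,-.0245,.231)
"
```

```text
tin ((0.6234047412872314, -0.0250781811773777), 0.028671657666563988) px 202 310 178 215
lid [  180   194   148   139 16239] ((0.6095424890518188, -0.023286527022719383), 0.0343315564095974) -0.1625491336413428
slope [-0.0091625  -0.00268957  0.09280216]
t 15.48 pos [ 0.6117 -0.0239  0.2559] w 64.7 F [0.6 0.1 0.1] | d [ 0.1  0.6 24.9] rv [-0.01 -0.11  0.04] rows 0.6
```

View pics/w17.png

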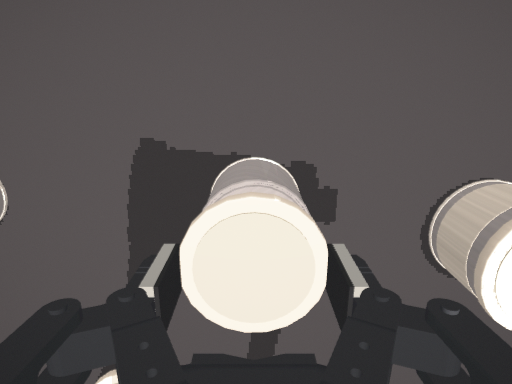

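The lid (0.6095,-0.0233) and tin (0.610,-0.0249) are about 1.5 mm apart in y. I'll correct that and lower.

>>> jog_arm --series "59 0.3 1.4 5 0 0 0; 59 0.3 1.4 10 0 0 0; 59 0.3 1.4 15 0 0 0; 59 0.3 1.4 19 0 0 0; 59 0.3 1.4 22 0 0 0; 59 0.3 1.4 24 0 0 0; 59 0.3 1.4 25 0 0 0; 59 0.3 1.4 25 0 0 0"

```text
time_s: 16.15
tool_pos: [0.6122, -0.026, 0.2302]
tcp_rot: [[1.0, -0.001, 0.001], [-0.001, -1.0, 0.001], [0.001, -0.001, -1.0]]
ft_force: [-0.7, 1.2, 0.8]
width: 0.0651
```

```bash
python3 -c "
from h import *
to(.6118,-.0245,.231)
im,d=cams.camera('scene');cv2.imwrite('pics/s18.png',cv2.resize(im[160:250,180:300],None,fx=5,fy=5))
"
```

```text
t 16.15 pos [ 0.6122 -0.026   0.2302] w 65.1 F [-0.7  1.2  0.8] | d [-0.4 -1.5 -0.8] rv [-0.04 -0.08 -0.04] rows 0.0
```

View pics/s18.png

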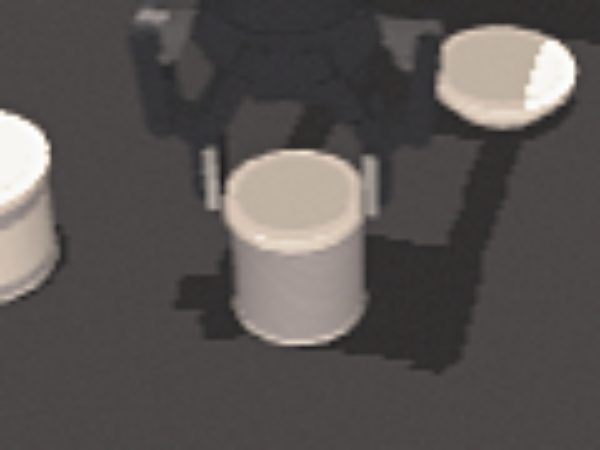

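Seated. I'll add a small press, release, and back off.

>>> jog_arm --series "59 0 0 0.7 0 0 0; 70 0 0 0.5 0 0 0; 85 0 0 0 0 0 0; 85 0 0 0 0 0 0; 85 0 0 0 0 0 0; 85 0 0 0 0 0 0; 85 0 0 -10 0 0 0; 85 0 0 -25 0 0 0"

```text
time_s: 16.87
tool_pos: [0.6115, -0.0262, 0.2544]
tcp_rot: [[1.0, -0.001, -0.002], [-0.001, -1.0, 0.001], [-0.002, -0.001, -1.0]]
ft_force: [1.2, 0.1, -0.1]
width: 0.0847
```

>>> jog_arm --series "85 -20 0 -30 0 0 0; 85 -50 0 -60 0 0 0; 85 -60 0 -80 0 0 0; 85 -60 0 -80 0 0 0; 85 -60 0 -80 0 0 0"

```text
time_s: 17.28
tool_pos: [0.5523, -0.0263, 0.3371]
tcp_rot: [[1.0, -0.001, 0.006], [-0.001, -1.0, -0.001], [0.006, 0.001, -1.0]]
ft_force: [1.0, -0.2, 1.2]
width: 0.085
```

```bash
python3 -c "
from h import *
to(.6118,-.0245,.231)
home('h3',(.61,-.026),.06,.034,(160,250,180,300))
im,d=cams.camera('scene');cv2.imwrite('pics/sfin.png',im)
im,d,W=cloud('top');cv2.imwrite('pics/topfin.png',im)
z=W[...,2]
for n,c,lo,hi in (('spare',(.4395,.0696),.018,.03),('closed',(.5885,-.1877),.06,.075),('tape',(.5915,-.3444),.019,.033),('S',(.447,-.264),.042,.06),('M',(.615,.175),.052,.07),('L',(.61,-.026),.062,.08)):
    M=(z>lo)&(z<hi)&(np.hypot(W[...,0]-c[0],W[...,1]-c[1])<.055);print(n,M.sum(),cv2.minEnclosingCircle(W[M][:,:2].astype(np.float32)),np.percentile(z[M],[5,50,95]).round(4))
"
```

```text
t 17.28 pos [ 0.5523 -0.0263  0.3371] w 85.0 F [ 1.  -0.2  1.2] | d [ 58.9  -1.9 106.4] rv [ 0.03 -0.33 -0.04] rows 2.9
7456 ((0.6103169918060303, -0.026296967640519142), 0.034028567373752594) [0.06614893 0.06761101 0.06890019] slope,z [-0.00194957 -0.00142909  0.06757974]
spare 634 ((0.4398038387298584, 0.06956072896718979), 0.03976322337985039) [0.0194 0.022  0.0249]
closed 278 ((0.5874598026275635, -0.20112977921962738), 0.037218451499938965) [0.0614 0.0638 0.0665]
tape 472 ((0.5916157364845276, -0.34418925642967224), 0.04244508221745491) [0.0219 0.0249 0.0278]
S 252 ((0.44664466381073, -0.26315703988075256), 0.02173764817416668) [0.0456 0.0486 0.0514]
M 373 ((0.615010142326355, 0.17458337545394897), 0.028073972091078758) [0.0556 0.0587 0.0613]Traceback (most recent call last):
  File "<string>", line 9, in <module>
    M=(z>lo)&(z<hi)&(np.hypot(W[...,0]-c[0],W[...,1]-c[1])<.055);print(n,M.sum(),cv2.minEnclosingCircle(W[M][:,:2].astype(np.float32)),np.percentile(z[M],[5,50,95]).round(4))
                                                                                                                                       ~~~~~~~~~~~~~^^^^^^^^^^^^^^^^
    return _quantile_unchecked(
        a, q, axis, out, overwrite_input, method, keepdims, weights)
    return _ureduce(a,
                    func=_quantile_ureduce_func,
    ...<5 lines>...
                    overwrite_input=overwrite_input,
                    method=method)
    r = func(a, **kwargs)
    result = _quantile(arr,
                       quantiles=q,
    ...<2 lines>...
                       out=out,
                       weights=wgt)
    slices_having_nans = np.isnan(arr[-1, ...])
                                  ~~~^^^^^^^^^
IndexError: index -1 is out of bounds for axis 0 with size 0
```

View pics/h3.png

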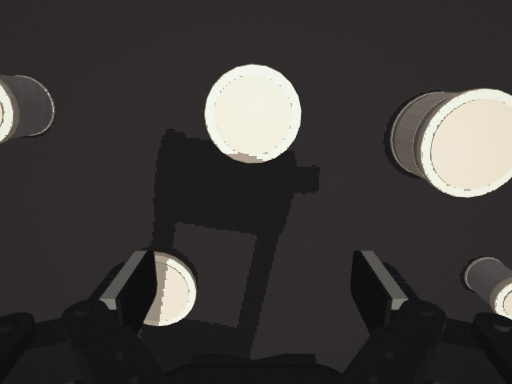

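View pics/sfin.png

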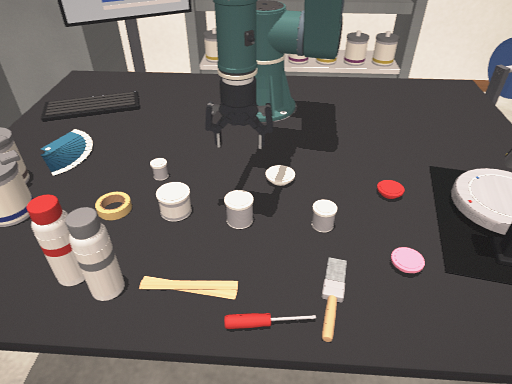

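View pics/sh3.png

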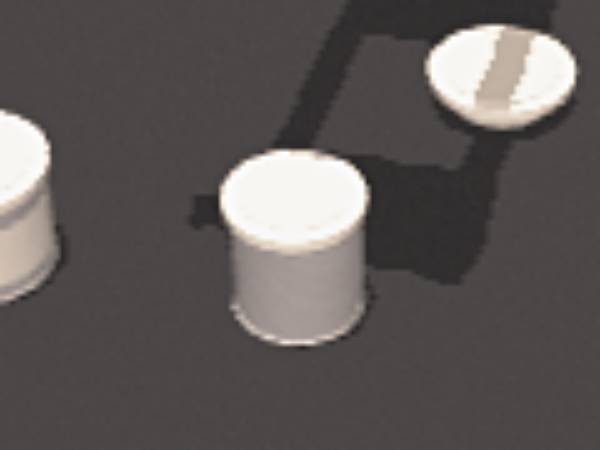

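All three lids are home and level: large top z 0.0676, slope 0.1°. The arm blocks part of the closed tin in the top view, so I'll compare it in the scene view and then hand in.

```bash
python3 -c "
import cv2,numpy as np
a=cv2.imread('pics/scene0.png');b=cv2.imread('pics/sfin.png')
for n,(y0,y1,x0,x1) in dict(closed=(178,222,152,196),tape=(188,222,92,136),ctrl=(270,300,135,245)).items(): print(n,cv2.absdiff(a[y0:y1,x0:x1],b[y0:y1,x0:x1]).max(2).mean().round(2), (cv2.absdiff(a[y0:y1,x0:x1],b[y0:y1,x0:x1]).max(2)>60).sum())
from station import workorder
print(workorder.job_done())"
```

```text
closed 1.54 0
tape 1.5 0
ctrl 1.44 0
the job is handed in; nothing more can be done
None
```

All three tins are closed with the white lid of their own size, and I handed the job in at about 17.5 s of the 96 s allowed. Each lid was gripped by its rim, lowered into its tin and released.

**Lids home:** in the wrist camera the lid tops measured 47, 58 and 68 mm high. They should be 48 to 49, 58 to 59 and 68 to 69 mm, and this camera reads about 1 mm low. The tilts measured about 1.1° for the small lid, 0.5° for the medium and 0.1° for the large. The 1.1° is probably camera error, because the scene picture shows that lid flat.

**Things to leave alone:** the spare lid and the tape measured in place to within 0.5 mm. The closed tin and the tape looked unchanged between the first and last scene pictures.

**Checks that failed or disagreed:**
- The last top-camera check of the closed tin gave a wrong centre because the arm hid part of it.
- The same check found no readings for the large lid, also hidden by the arm. I relied on the wrist and scene pictures for both.
- The measured finger width was about 3 mm less than the lid diameter on every grip, but each lid held steady.

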